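# Slide the row of lens carriers home on the optical rail

## Task

Four painted lens carriers sit touching in a row on the optical rail. With the fingertips against the end of the carrier farthest from the red end stop, slowly push (no gripping) the whole row along the rail as one train until the front carrier is up against the stop and the row is closed, then move clear. Touch no other carrier, do not lift any of them off the rail or let the row come apart, and leave the other things on the bench where they are.

Things in the scene. Friction and masses are not known exactly. Their poses are not given: they have to be found in the camera images.
- optical_rail: fixed aluminium optical rail 440 mm long: flange 64 wide, 6 high; on it a 40 mm wide rail, running surface 22 mm above the bench. Origin: centre of underside; x along the rail to the red end stop, z up. Stop: fixed red block, 56 wide, 34 mm high above the running surface, contact face at x = +180 mm; the end at x = -220 mm is open. Pushing the four carriers takes 1 to 5 N
- stop_face (a point): middle of the flat face of the red end stop that the front carrier comes to rest against, 11 mm above the running surface (33 mm above the bench)
- carrier_blue: blue block 50 long (x, along rail), 60 wide, 24 mm high, with 10 mm skirts straddling the rail (1.5 mm play a side). Ends flat, square. On top a fixed black lens tube, 10 mm back from both ends, top 57 mm over the running surface. About 0.12 kg, unclamped: slides, can lift off. Origin: centre of block's underside, on the running surface; x to the stop, z up. Colour order varies
- carrier_green: green block 50 long (x, along rail), 60 wide, 24 mm high, with 10 mm skirts straddling the rail (1.5 mm play a side). Ends flat, square. On top a fixed black lens tube, 10 mm back from both ends, top 57 mm over the running surface. About 0.12 kg, unclamped: slides, can lift off. Origin: centre of block's underside, on the running surface; x to the stop, z up. Colour order varies
- carrier_yellow: yellow block 50 long (x, along rail), 60 wide, 24 mm high, with 10 mm skirts straddling the rail (1.5 mm play a side). Ends flat, square. On top a fixed black lens tube, 10 mm back from both ends, top 57 mm over the running surface. About 0.12 kg, unclamped: slides, can lift off. Origin: centre of block's underside, on the running surface; x to the stop, z up. Colour order varies
- carrier_white: white block 50 long (x, along rail), 60 wide, 24 mm high, with 10 mm skirts straddling the rail (1.5 mm play a side). Ends flat, square. On top a fixed black lens tube, 10 mm back from both ends, top 57 mm over the running surface. About 0.12 kg, unclamped: slides, can lift off. Origin: centre of block's underside, on the running surface; x to the stop, z up. Colour order varies
- spare_holder: black optical post holder, upright, 35 x 44 x 50 mm, standing behind the rail; a bystander, to be left alone. Origin: centre of its underside
- spare_tube: spare black lens tube, upright, 31 mm across and 29 mm high, standing in front of the rail; a bystander, to be left alone. Origin: centre of its underside
- screwdriver: screwdriver with orange handle, 144 mm long, lying at the right; a bystander, to be left alone. Origin: centre of its underside
- amber_bottle: amber bottle with black cap, 48 x 45 x 96 mm, at the right; a bystander, to be left alone. Origin: centre of its underside
- tape_roll: roll of tan tape lying flat, 100 mm across, 25 mm high, at the left; a bystander, to be left alone. Origin: centre of its underside
- marker: red marker pen, 119 mm long, lying at the left; a bystander, to be left alone. Origin: centre of its underside

How it is judged:
On the way:
1. the fingers are pushing the rearmost carrier and the whole row has begun to travel (distance of each of carrier_blue, carrier_green, carrier_yellow, carrier_white from where it was at the start of the episode above 0.02 m and (contact force between the fingers and carrier_blue above 0.3 N or contact force between the fingers and carrier_green above 0.3 N or contact force between the fingers and carrier_yellow above 0.3 N or contact force between the fingers and carrier_white above 0.3 N)), for 0.1 s.
At the end, for the whole second after the job is handed in: All four carriers sit on the rail, upright and at rest, closed up in one row against the red stop: the gaps in the row and at the stop add up to no more than 5 mm (every carrier's centre lies within 180 mm of the stop face) (x of each of carrier_blue, carrier_green, carrier_yellow, carrier_white in the frame of optical_rail above 0 m and y of carrier_blue in the frame of optical_rail between -0.006 and 0.006 m and z of each of carrier_blue, carrier_green, carrier_yellow, carrier_white in the frame of optical_rail below 0.026 m and angle between each of carrier_blue, carrier_green, carrier_yellow, carrier_white's own z axis and vertical below 0.06 rad and y of carrier_green in the frame of optical_rail between -0.006 and 0.006 m and y of carrier_yellow in the frame of optical_rail between -0.006 and 0.006 m and y of carrier_white in the frame of optical_rail between -0.006 and 0.006 m and linear speed of each of carrier_blue, carrier_green, carrier_yellow, carrier_white below 0.01 m/s); the robot touches nothing.
It fails at once if a carrier is lifted off or tipped on the rail (raised more than 6 mm or tilted more than 0.15 rad) (z of any of carrier_blue, carrier_green, carrier_yellow, carrier_white in the frame of optical_rail above 0.028 m or angle between any of carrier_blue, carrier_green, carrier_yellow, carrier_white's own z axis and vertical above 0.15 rad).
It fails at once if a carrier other than the rearmost is pushed or gripped by the robot ((contact force between any of the fingers, the arm and carrier_blue above 1 N and x of any of carrier_green, carrier_yellow, carrier_white in the frame of carrier_blue below -0.02 m) or (contact force between any of the fingers, the arm and carrier_green above 1 N and x of any of carrier_blue, carrier_yellow, carrier_white in the frame of carrier_green below -0.02 m) or (contact force between any of the fingers, the arm and carrier_yellow above 1 N and x of any of carrier_blue, carrier_green, carrier_white in the frame of carrier_yellow below -0.02 m) or (contact force between any of the fingers, the arm and carrier_white above 1 N and x of any of carrier_blue, carrier_green, carrier_yellow in the frame of carrier_white below -0.02 m)).
It fails at once if a carrier is gripped or pushed elsewhere than at its end away from the stop (touched while the point between the fingertips is not behind it) ((contact force between the fingers and carrier_blue above 2 N and x of the grasp point in the frame of carrier_blue above -0.015 m) or (contact force between the fingers and carrier_green above 2 N and x of the grasp point in the frame of carrier_green above -0.015 m) or (contact force between the fingers and carrier_yellow above 2 N and x of the grasp point in the frame of carrier_yellow above -0.015 m) or (contact force between the fingers and carrier_white above 2 N and x of the grasp point in the frame of carrier_white above -0.015 m)).
It fails at once if the row comes apart (gaps of more than 17 mm in all) or a carrier is knocked along (faster than 0.35 m/s) (x of any of carrier_blue, carrier_yellow, carrier_white in the frame of carrier_green below -0.167 m or x of any of carrier_blue, carrier_green, carrier_white in the frame of carrier_yellow below -0.167 m or x of any of carrier_blue, carrier_green, carrier_yellow in the frame of carrier_white below -0.167 m or x of any of carrier_green, carrier_yellow, carrier_white in the frame of carrier_blue below -0.167 m or linear speed of any of carrier_blue, carrier_green, carrier_yellow, carrier_white above 0.35 m/s).
It fails at once if a bystander is disturbed (moved more than 15 mm) (distance of any of spare_holder, spare_tube, screwdriver, amber_bottle, tape_roll, marker from where it was at the start of the episode above 0.015 m).
It also fails if it takes over 32 s, if anything falls off the work surface, if the arm or the gripper's body presses on something with over 40 N, if the wrist force passes 120 N, or if a joint passes its speed limit or range.

## Robot

A 6-joint arm with a two-finger parallel gripper is mounted at the origin on a cart in front of the work surface, level with it; the furniture and walls round the work are solid. World frame = base frame: x ahead of the robot, y to its left, z up, the work surface at z = 0. Lengths are in m, angles in rad, forces in N, time in s.
With the tool pointing down it reaches from about 0.375 to 0.9 m from the base axis. Payload 3.1 kg.
Tool frame: the origin (TCP) lies between the finger pads; the fingertips stand 17 mm ahead of it and the grasp point (between the pads) lies 2 mm behind it (robot.nose_length is the distance from the TCP to the fingertips, in m); z points along the fingers, y is the line along which they close (so a half turn about z gives the same grasp; the last joint's range is limited). The gripper opens to 87 mm and grips with 3 to 60 N. Pads are 19 mm wide; open, the fingers measure 117 mm over their backs; the gripper's body (75 mm by 190 mm) begins 51 mm behind the grasp point.
Start: joints at [1.105, 0.527, 1.433, -0, 1.181, -0.178], TCP at [0.177, 0.599, 0.24] pointing down, gripper open.
Joint ranges: [-3.08, 3.08], [-0.75, 2.2], [0.22, 2.44], [-1.43, 4.57], [0, 2.65], [-2.85, 2.85]. Speed limits (rad/s): [2.79, 2.79, 3.14, 3.14, 3.14, 3.14].

## Interface

Orientations are given as a unit quaternion [x, y, z, w].
In Python, from rig import robot, cams gives the robot as it stands.
- The arm moves only by the shell command python3 -m pendant 'ROWS' [FORCE]. ROWS is JSON, a list of rows, each an object with "jaw": the opening, from 0 (shut) to 1 (fully open); "linear": the shift along the tool's x, y, z in cm, a list of three; "twist": the turn about the tool's z in degrees. A call has 1 to 12 rows; each row shifts and turns the commanded pose from where the row before left it, along the tool's axes as they then stand; what a row does not reach is not made up. A row lasts 1/12 s, in which the tool goes at most 41.7 mm and 7.16 degrees, less where a joint would pass 70% of its speed; a pose out of reach is approached as far as the arm can. A call is refused whole if a number of a shift passes 4.17 or a number of a turn 7.16, either way. A call with a gripper value outside its range is refused whole. The fingers move at their own pace and stop on an object; FORCE is the grip in N (left out, the last holds). Time passes only in rows, so rows that do not move let the fingers close. It gives the time, the measured TCP pose, the force, the opening and the grip force at its end, in the units of the state.
- robot.get_obs(): the state, without advancing time (a new reading comes with each control period).
- cams.camera(name): name is "side" or "top"; returns a dict with "color" (384x512x3 uint8, blue, green, red), "depth" (384x512 float32, m along the optical axis (not along the pixel's ray), 0 where there is no reading), "fov_y" (degrees; the focal length in pixels is half the picture's height over the tangent of half this angle, whatever the lens; pixels are square), "cx", "cy" (the principal point, pixels), "view" (4x4, takes a point from world to camera coordinates). Camera axes: x right, y down, z forward; pixel columns grow to the right and rows downward; lengths in m; the calibration is good to about 2 mm. A picture is of the moment at which its call begins.
- robot.hand_in(): hands the job in; it is judged then, once.
The state is a dict: "time": time; "q": joint angles; "joint_velocities": joint speeds; "joint_torque": joint torques, N m; "position": TCP position; "tool_rot": TCP orientation; "ft_force": force on the tool from outside, world axes, zero at the start; "moment": the same for the moment, N m; "grip_width": finger opening in m; "grip_force": force on a finger pad.
Only numpy, scipy, OpenCV 4.12 (cv2) and the standard library are available. Lean on these libraries where they do the work, as an engineer would, in place of code of your own. Each camera call takes 0.05 s, during which the arm holds its last target. There are 200 camera calls.

## Working session

There is one attempt and no reset: what is moved stays moved. The work goes in short steps, Python scripts to look and compute and a shell command to move; the robot and the scene stay as the last step left them, time stands still between calls to the robot, and variables do not carry over. Pictures are saved under pics/ and viewed, at most 10 in all, crops included, and the job is handed in when it is done.

```bash
mkdir -p pics
cat > h.py <<'E'
import numpy as np,cv2
from rig import robot,cams
def cam(n):
    c=cams.camera(n);d=c['depth'];f=d.shape[0]/2/np.tan(np.radians(c['fov_y'])/2)
    v,u=np.mgrid[:d.shape[0],:d.shape[1]]
    P=np.stack([(u-c['cx'])/f*d,(v-c['cy'])/f*d,d,np.ones_like(d)],-1)@np.linalg.inv(c['view']).T
    P=P[...,:3];P[d==0]=np.nan
    return c['color'],P
E
python3 - <<'E'
from h import *
o=robot.get_obs();print({k:np.round(o[k],3).tolist() for k in('time','position','tool_rot','ft_force','grip_width')})
for n in('top','side'):
    c,P=cam(n);cv2.imwrite(f'pics/{n}0.png',c);np.save(f'{n}0.npy',P)
E
```

```text
{'time': 0.0, 'position': [0.177, 0.599, 0.239], 'tool_rot': [0.143, 0.99, -0.001, -0.0], 'ft_force': [-1.014, -0.064, 0.125], 'grip_width': 0.087}
```

View pics/top0.png

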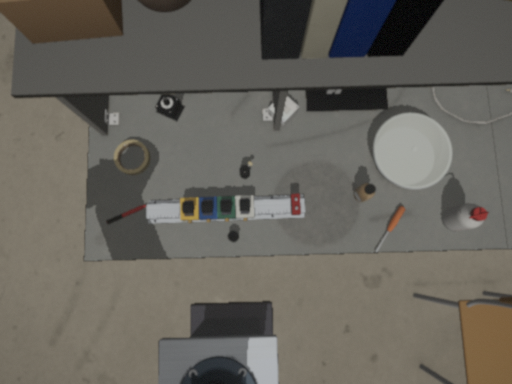

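View pics/side0.png

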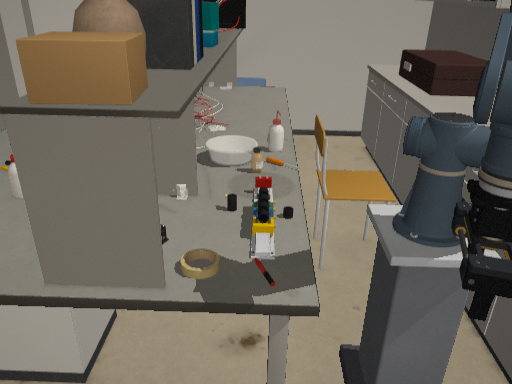

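The top view shows the rail from (147,212) to (303,205) with the red stop at (296,204). The row, from rear to front, is yellow (189,208), blue, green, white (245,206). The holder is at (245,170), the tube at (234,236), and the marker near the open end at (127,214). The side view agrees.

Run:
```python
from h import *
P=np.load('top0.npy');c=cv2.imread('pics/top0.png')
for n,(u,v) in dict(base=(230,375),rear=(150,212),stop=(296,204),bench=(190,150),wall=(200,80),shelf=(200,60)).items(): print(n,P[v,u].round(3))
hsv=cv2.cvtColor(c,cv2.COLOR_BGR2HSV)
Z=P[...,2]
roi=np.zeros(Z.shape,bool);roi[185:232,140:312]=1
# rail running surface: bright, z about .022
m=roi&(abs(Z-.022)<.005)&(c.min(2)>120)
Q=P[m];r=cv2.minAreaRect((Q[:,:2]*1000).astype(np.float32));print('rail rect',r,len(Q),np.median(Q[:,2]))
# carriers + stop by colour
def rep(n,m):
    Q=P[m&roi];
    if len(Q): print(n,len(Q),Q.mean(0).round(4),Q.min(0).round(4),Q.max(0).round(4))
s=hsv[...,1]>110;h=hsv[...,0]
rep('yellow',s&(h>18)&(h<35)&(Z>.035));rep('blue',s&(h>100)&(h<130)&(Z>.035));rep('green',s&(h>45)&(h<95)&(Z>.035))
rep('white',(hsv[...,1]<40)&(c.min(2)>130)&(Z>.036)&(Z<.056));rep('stop',s&((h<10)|(h>170))&(Z>.03))
rep('tubes',roi&(Z>.07))
P=np.load('side0.npy');c=cv2.imread('pics/side0.png');hsv=cv2.cvtColor(c,cv2.COLOR_BGR2HSV);Z=P[...,2]
s=hsv[...,1]>130;h=hsv[...,0];roi=np.zeros(Z.shape,bool);roi[170:290,240:285]=1
m=s&(h>18)&(h<35)&roi
rep('sideyellow',m&(Z<.06));rep('sidestop',s&((h<10)|(h>170))&(Z>.03));rep('marker',s&((h<10)|(h>170))&(Z<.03)&(np.arange(384)[:,None]>255))
m=(hsv[...,1]<40)&(c.min(2)>130)&roi;Q=P[m&(abs(Z-.022)<.004)];print('side rail',len(Q),Q.mean(0),Q.min(0),Q.max(0),np.polyfit(Q[:,1],Q[:,0],1))
big=cv2.resize(np.hstack([cv2.imread('pics/top0.png')[150:250,100:310]]),None,fx=3.8,fy=3.8,interpolation=2);cv2.imwrite('pics/z.png',big)
```

```text
base [ 0.063 -0.032  0.03 ]
rear [0.493 0.182 0.022]
stop [ 0.5   -0.22   0.054]
bench [0.673 0.073 0.001]
wall [ 0.684 -0.013  0.426]
shelf [ 0.723 -0.013  0.428]
rail rect ((492.7215270996094, -26.468643188476562), (50.343841552734375, 439.8451232910156), 0.5460413098335266) 1077 0.021878938317535956
yellow 223 [0.495  0.0672 0.0486] [ 0.4633 -0.0327  0.0366] [0.5263 0.0944 0.0828]
blue 144 [0.4944 0.0136 0.046 ] [ 0.4697 -0.0043  0.0412] [0.5265 0.0403 0.0717]
white 190 [ 0.491  -0.0795  0.0457] [ 0.4665 -0.1048  0.0361] [0.5276 0.0922 0.0557]
stop 120 [ 0.5003 -0.2176  0.0555] [ 0.4746 -0.228   0.0512] [ 0.5274 -0.2079  0.0592]
tubes 454 [ 0.4967 -0.0049  0.0764] [ 0.4815 -0.094   0.0701] [0.5125 0.0863 0.0828]
sideyellow 302 [0.4945 0.0781 0.0386] [ 0.4615 -0.0836  0.0067] [0.5274 0.0972 0.0569]
sidestop 148 [ 0.4998 -0.206   0.0478] [ 0.4732 -0.2272  0.03  ] [ 0.5258 -0.0884  0.0807]
marker 92 [0.495  0.2506 0.0105] [0.4661 0.2034 0.0009] [0.5149 0.3073 0.0165]
side rail 300 [0.49717552 0.138286   0.02286308] [ 0.47882002 -0.20401573  0.01802946] [0.51758726 0.19490518 0.02545096] [-0.0157851   0.49935838]
```

View pics/z.png

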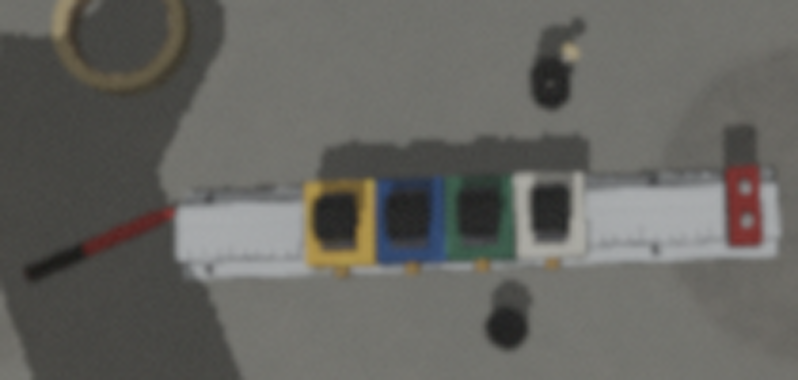

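The rear carrier is yellow, with its rear end at y≈0.095. The rail runs along −y, and the travel to the stop is about 0.10 m. I'll turn the tool first so that tool x points along +y, and close the jaws partly.

```bash
python3 -m pendant '[{"jaw":0.3,"linear":[0,0,0],"twist":6.6},{"jaw":0.3,"linear":[0,0,0],"twist":6.6},{"jaw":0.3,"linear":[0,0,0],"twist":6.6},{"jaw":0.3,"linear":[0,0,0],"twist":6.6},{"jaw":0.3,"linear":[0,0,0],"twist":6.6},{"jaw":0.3,"linear":[0,0,0],"twist":6.6},{"jaw":0.3,"linear":[0,0,0],"twist":6.6},{"jaw":0.3,"linear":[0,0,0],"twist":6.6},{"jaw":0.3,"linear":[0,0,0],"twist":6.6},{"jaw":0.3,"linear":[0,0,0],"twist":6.6},{"jaw":0.3,"linear":[0,0,0],"twist":6.6},{"jaw":0.3,"linear":[0,0,0],"twist":0}]'
python3 - <<'E'
from h import *
from scipy.spatial.transform import Rotation as R
o=robot.get_obs();r=R.from_quat(o['tool_rot']).as_matrix();print(r.round(3),np.degrees(np.arctan2(r[1,0],r[0,0])),o['q'])
# fit rail direction from carriers' and stop's side edges (top view, z of block tops)
P=np.load('top0.npy');Z=P[...,2]
v,u=np.mgrid[:384,:512]
for lo,hi in((.015,.027),(.041,.051),(.07,.085)):
    m=(Z>lo)&(Z<hi)&(v>185)&(v<232)&(u>140)&(u<312);Q=P[m]
    b=np.arange(-.24,.2,.015);X=[]
    for a in b:
        q=Q[(Q[:,1]>=a)&(Q[:,1]<a+.015)]
        if len(q)>6:X.append((a+.0075,(q[:,0].min()+q[:,0].max())/2))
    X=np.array(X);print(lo,len(X),np.polyfit(X[:,0],X[:,1],1))
E
```

```text
time: 1.1
position: [0.1772, 0.599, 0.239]
tool_rot: [0.702, 0.712, -0.001, 0.0]
ft_force: [-0.6, -0.8, -0.5]
grip_width: 0.0267
grip_force: 0.0
[[-0.014  1.    -0.   ]
 [ 1.     0.014 -0.001]
 [-0.001 -0.001 -1.   ]] 90.79631634128086 [ 1.10445717e+00  5.28056767e-01  1.43331184e+00 -1.09529938e-05
  1.18134250e+00  1.09056325e+00]
0.015 15 [-0.01039398  0.49716749]
0.041 15 [-0.0118882   0.49699636]
0.07 11 [-0.01802544  0.49691623]
```

```bash
python3 -m pendant '[{"jaw":0.3,"linear":[-3.2,2.2,0],"twist":0},{"jaw":0.3,"linear":[-3.2,2.2,0],"twist":0},{"jaw":0.3,"linear":[-3.2,2.2,0],"twist":0},{"jaw":0.3,"linear":[-3.2,2.2,0],"twist":0},{"jaw":0.3,"linear":[-3.2,2.2,0],"twist":0},{"jaw":0.3,"linear":[-3.2,2.2,0],"twist":0},{"jaw":0.3,"linear":[-3.2,2.2,0],"twist":0},{"jaw":0.3,"linear":[-3.2,2.2,0],"twist":0},{"jaw":0.3,"linear":[-3.2,2.2,0],"twist":0},{"jaw":0.3,"linear":[-3.2,2.2,0],"twist":0},{"jaw":0.3,"linear":[-3.2,2.2,0],"twist":0},{"jaw":0.3,"linear":[-3.2,2.2,0],"twist":0}]'
```

```text
time: 2.1
position: [0.448, 0.2178, 0.2395]
tool_rot: [0.7, 0.714, -0.0, -0.0]
ft_force: [-0.5, 1.0, -0.7]
grip_width: 0.0263
grip_force: 0.0
```

```bash
python3 -m pendant '[{"jaw":0.3,"linear":[-2.6,1.5,0],"twist":0},{"jaw":0.3,"linear":[-2.6,1.5,0],"twist":0},{"jaw":0.3,"linear":[-2.6,1.5,0],"twist":0},{"jaw":0.3,"linear":[0,0,3.1],"twist":0},{"jaw":0.3,"linear":[0,0,3.1],"twist":0},{"jaw":0.3,"linear":[0,0,3.1],"twist":0},{"jaw":0.3,"linear":[0,0,3.1],"twist":0},{"jaw":0.3,"linear":[0,0,3.1],"twist":0},{"jaw":0.3,"linear":[0,0,2.0],"twist":0},{"jaw":0.3,"linear":[0,0,1.0],"twist":0},{"jaw":0.3,"linear":[0,0,0],"twist":0},{"jaw":0.3,"linear":[0,0,0],"twist":0}]'
python3 - <<'E'
from h import *
c,P=cam('side');cv2.imwrite('pics/s1.png',cv2.resize(c[140:300,180:330],None,fx=3.7,fy=3.7,interpolation=2));print(robot.get_obs()['tool_rot'].round(4) if hasattr(robot.get_obs()['tool_rot'],'round') else robot.get_obs()['tool_rot'])
E
```

```text
time: 3.1
position: [0.4938, 0.1423, 0.0546]
tool_rot: [0.701, 0.713, -0.0, -0.0]
ft_force: [0.0, 0.3, 0.4]
grip_width: 0.0261
grip_force: 0.0
[7.011e-01 7.131e-01 6.000e-04 5.000e-04]
```

View pics/s1.png

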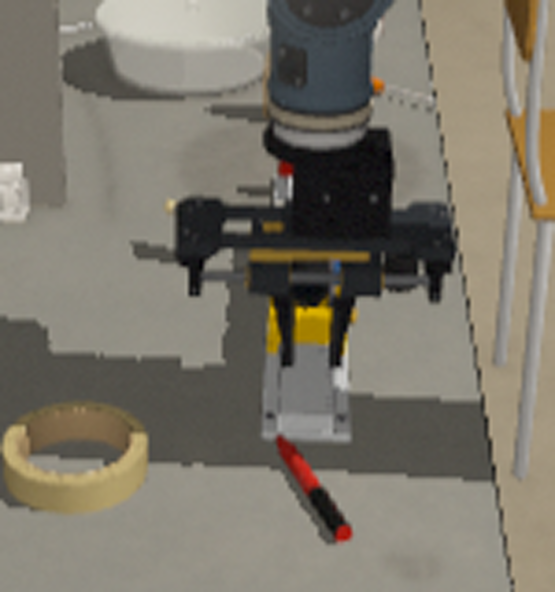

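The fingers straddle the middle of the rail behind yellow, at image (290–345, 330), and are clear of everything. Next I'll lower the last centimetre and approach slowly.

```bash
python3 -m pendant '[{"jaw":0.3,"linear":[0,0.1,0.5],"twist":0},{"jaw":0.3,"linear":[0,0,0.5],"twist":0},{"jaw":0.3,"linear":[-0.6,0,0],"twist":0},{"jaw":0.3,"linear":[-0.6,0,0],"twist":0},{"jaw":0.3,"linear":[-0.6,0,0],"twist":0},{"jaw":0.3,"linear":[-0.5,0,0],"twist":0},{"jaw":0.3,"linear":[-0.4,0,0],"twist":0},{"jaw":0.3,"linear":[-0.3,0,0],"twist":0},{"jaw":0.3,"linear":[-0.3,0,0],"twist":0},{"jaw":0.3,"linear":[-0.3,0,0],"twist":0},{"jaw":0.3,"linear":[-0.3,0,0],"twist":0},{"jaw":0.3,"linear":[-0.3,0,0],"twist":0}]'
```

```text
time: 4.15
position: [0.4953, 0.1004, 0.0446]
tool_rot: [0.702, 0.713, 0.0, -0.0]
ft_force: [-0.5, 2.5, -0.1]
grip_width: 0.0261
grip_force: 1.4
```

Contact is made, with 2.5 N on the tool. I'll keep pushing at 36 mm/s.

```bash
python3 -m pendant '[{"jaw":0.3,"linear":[-0.3,0,0],"twist":0},{"jaw":0.3,"linear":[-0.3,0,0],"twist":0},{"jaw":0.3,"linear":[-0.3,0,0],"twist":0},{"jaw":0.3,"linear":[-0.3,0,0],"twist":0},{"jaw":0.3,"linear":[-0.3,0,0],"twist":0},{"jaw":0.3,"linear":[-0.3,0,0],"twist":0},{"jaw":0.3,"linear":[-0.3,0,0],"twist":0},{"jaw":0.3,"linear":[-0.3,0,0],"twist":0},{"jaw":0.3,"linear":[-0.3,0,0],"twist":0},{"jaw":0.3,"linear":[-0.3,0,0],"twist":0},{"jaw":0.3,"linear":[-0.3,0,0],"twist":0},{"jaw":0.3,"linear":[-0.3,0,0],"twist":0}]'
python3 -m pendant '[{"jaw":0.3,"linear":[-0.3,0,0],"twist":0},{"jaw":0.3,"linear":[-0.3,0,0],"twist":0},{"jaw":0.3,"linear":[-0.3,0,0],"twist":0},{"jaw":0.3,"linear":[-0.3,0,0],"twist":0},{"jaw":0.3,"linear":[-0.3,0,0],"twist":0},{"jaw":0.3,"linear":[-0.3,0,0],"twist":0},{"jaw":0.3,"linear":[-0.3,0,0],"twist":0},{"jaw":0.3,"linear":[-0.3,0,0],"twist":0},{"jaw":0.3,"linear":[-0.3,0,0],"twist":0},{"jaw":0.3,"linear":[-0.3,0,0],"twist":0},{"jaw":0.3,"linear":[-0.3,0,0],"twist":0},{"jaw":0.3,"linear":[-0.3,0,0],"twist":0}]'
```

```text
time: 5.15
position: [0.4958, 0.064, 0.0445]
tool_rot: [0.701, 0.713, -0.0, -0.0]
ft_force: [0.9, 3.0, 0.7]
grip_width: 0.0261
grip_force: 1.5
time: 6.15
position: [0.4964, 0.028, 0.0446]
tool_rot: [0.701, 0.713, -0.0, -0.0]
ft_force: [-0.9, 4.2, 1.1]
grip_width: 0.0258
grip_force: 1.6
```

Next I'll go slowly for the last 25 mm or so, in short calls, watching for the force rise that marks the stop.

```bash
python3 -m pendant '[{"jaw":0.3,"linear":[-0.2,0,0],"twist":0},{"jaw":0.3,"linear":[-0.2,0,0],"twist":0},{"jaw":0.3,"linear":[-0.2,0,0],"twist":0},{"jaw":0.3,"linear":[-0.2,0,0],"twist":0},{"jaw":0.3,"linear":[-0.2,0,0],"twist":0},{"jaw":0.3,"linear":[-0.2,0,0],"twist":0},{"jaw":0.3,"linear":[-0.2,0,0],"twist":0},{"jaw":0.3,"linear":[-0.2,0,0],"twist":0},{"jaw":0.3,"linear":[-0.1,0,0],"twist":0},{"jaw":0.3,"linear":[-0.1,0,0],"twist":0},{"jaw":0.3,"linear":[-0.1,0,0],"twist":0}]'
python3 - <<'E'
from h import *
c,P=cam('top');cv2.imwrite('pics/t2.png',cv2.resize(c[150:250,150:330],None,fx=4.4,fy=4.4,interpolation=2))
E
```

```text
time: 7.07
position: [0.4968, 0.0092, 0.0445]
tool_rot: [0.701, 0.713, -0.0, -0.0]
ft_force: [-0.2, 2.4, 1.8]
grip_width: 0.0257
grip_force: 1.6
```

View pics/t2.png

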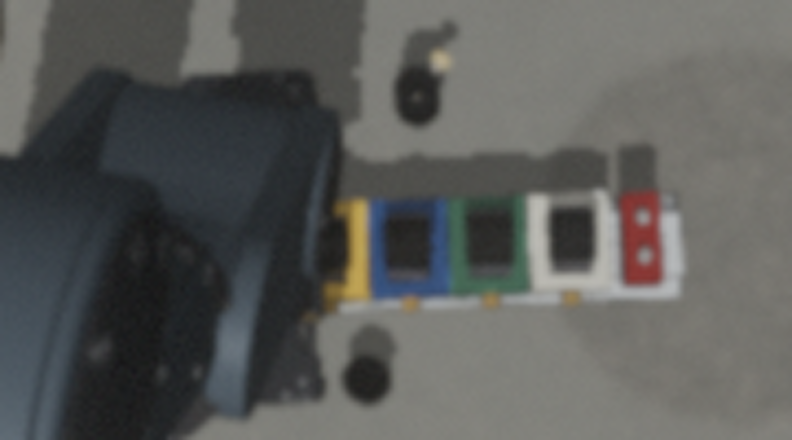

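The row is closed and aligned: blue (408), green (490), white (570), with the stop at 622. A gap of about 6–8 mm is left to the stop, so I'll creep forward.

```bash
python3 -m pendant '[{"jaw":0.3,"linear":[-0.1,0,0],"twist":0},{"jaw":0.3,"linear":[-0.1,0,0],"twist":0},{"jaw":0.3,"linear":[-0.1,0,0],"twist":0},{"jaw":0.3,"linear":[-0.1,0,0],"twist":0},{"jaw":0.3,"linear":[-0.1,0,0],"twist":0}]'
python3 -m pendant '[{"jaw":0.3,"linear":[-0.1,0,0],"twist":0},{"jaw":0.3,"linear":[-0.1,0,0],"twist":0}]'
```

```text
time: 7.53
position: [0.4968, 0.0042, 0.0445]
tool_rot: [0.701, 0.713, -0.0, -0.0]
ft_force: [-0.1, 3.1, 1.5]
grip_width: 0.0261
grip_force: 1.6
time: 7.7
position: [0.4969, 0.0022, 0.0445]
tool_rot: [0.701, 0.713, -0.0, -0.0]
ft_force: [0.2, 3.4, 0.7]
grip_width: 0.026
grip_force: 1.6
```

```bash
python3 -m pendant '[{"jaw":0.3,"linear":[-0.1,0,0],"twist":0},{"jaw":0.3,"linear":[0,0,0],"twist":0}]'
python3 -m pendant '[{"jaw":0.3,"linear":[-0.1,0,0],"twist":0},{"jaw":0.3,"linear":[0,0,0],"twist":0}]'
```

```text
time: 7.87
position: [0.4969, 0.0019, 0.0446]
tool_rot: [0.702, 0.712, 0.0, -0.0]
ft_force: [1.3, 6.7, 1.8]
grip_width: 0.0263
grip_force: 3.6
time: 8.03
position: [0.4969, 0.0018, 0.0446]
tool_rot: [0.702, 0.712, 0.001, -0.001]
ft_force: [2.3, 11.7, 1.0]
grip_width: 0.026
grip_force: 5.7
```

The force rose to 11.7 N with no further motion, so the row is against the stop. I'll back off along the rail, then lift.

```bash
python3 -m pendant '[{"jaw":0.3,"linear":[0.2,0,0],"twist":0},{"jaw":0.3,"linear":[0.5,0,0],"twist":0},{"jaw":0.3,"linear":[1,0,0],"twist":0},{"jaw":0.3,"linear":[2,0,0],"twist":0},{"jaw":0.3,"linear":[2,0,0],"twist":0},{"jaw":0.3,"linear":[0,0,-2],"twist":0},{"jaw":0.3,"linear":[0,0,-3],"twist":0},{"jaw":0.3,"linear":[2,0,-3],"twist":0},{"jaw":0.3,"linear":[3,0,-3],"twist":0},{"jaw":0.3,"linear":[3,0,-2],"twist":0},{"jaw":0.3,"linear":[3,0,0],"twist":0},{"jaw":0.3,"linear":[0,0,0],"twist":0}]'
python3 - <<'E'
from h import *
c,P=cam('top');cv2.imwrite('pics/t3.png',cv2.resize(c[150:250,150:330],None,fx=4.4,fy=4.4,interpolation=2))
E
```

```text
time: 9.03
position: [0.4949, 0.1712, 0.176]
tool_rot: [0.7, 0.714, 0.003, 0.001]
ft_force: [0.1, 0.7, -0.4]
grip_width: 0.0261
grip_force: 0.0
```

View pics/t3.png

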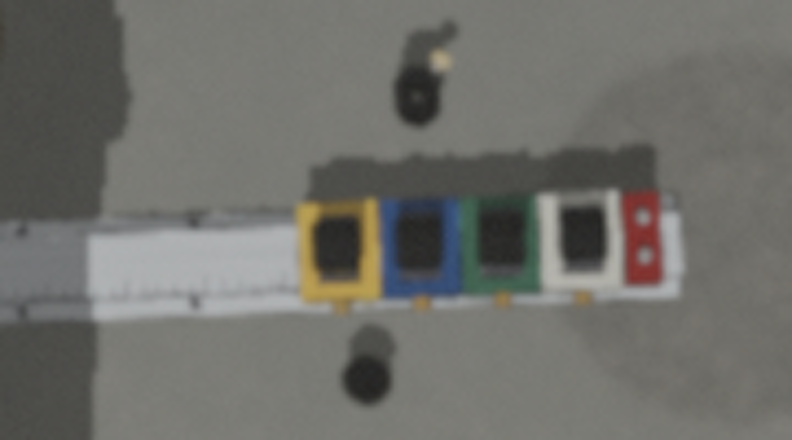

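All four carriers (300–620) are closed up against the stop (625). The bystanders haven't moved and the arm is clear.

```bash
python3 -c "
from rig import robot
print(robot.hand_in())"
```

```text
the job is handed in; nothing more can be done
None
```

I pushed the row as one train until the front (white) carrier was against the red stop, backed the arm clear and handed the job in; the last picture shows the row closed and the nearby bystanders unmoved, but the hand-in gave no verdict.

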